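Power up the bench supply and hold its test button

ROBOT

A 6-joint arm with a two-finger parallel gripper is mounted at the origin on the work surface. World frame = base frame: x ahead of the robot, y to its left, z up, the work surface at z = 0. Lengths are in mm, angles in rad, forces in N, time in s.
With the tool pointing down it reaches from about 400 to 825 mm from the base axis. Payload 7 kg.
Tool frame: the origin (TCP) lies at the very end of the fingers, on their centre line; the grasp point (between the pads) lies arm.tcp_to_grasp behind it (arm.tcp_to_grasp is the distance from the TCP to the grasp point, in mm); z points along the fingers, y is the line along which they close (so a half turn about z gives the same grasp; the last joint's range is limited). The gripper opens to 88 mm and grips with 3 to 60 N. Pads are 19 mm wide; open, the fingers measure 130 mm over their backs; the gripper's body (78 mm by 193 mm) begins 47 mm behind the grasp point.
Start: joints at [-1.03, 0.359, 0.012, 0, -1.224, -0.288], TCP at [168.802, -653.53, 226.561] pointing down, gripper open.
Joint ranges: [-3.07, 3.07], [-1.43, 2.12], [-1.02, 1.25], [-3.03, 1.67], [-3.05, -0], [-3.03, 3.03]. Speed limits (rad/s): [2.39, 2.39, 3.01, 3.14, 3.14, 3.14].

INTERFACE

Orientations are given as [roll, pitch, yaw] about the fixed x, y, z axes, in that order (R = Rz(yaw) Ry(pitch) Rx(roll)).
In Python, from rig import arm, camera, order gives the robot as it stands.
- The arm moves only by the tool move_arm, never from a script. Its argument "targets" is a list that holds one entry, the list of rows, each a list of 7 numbers: the opening, from 0 (shut) to 1 (fully open), then the shift along the world's x, y, z in units of 25 mm (1.0 is 25 mm), then the turn, a rotation vector about the world's x, y, z in units of 5 degrees (1.0 is 5 degrees). A call has 1 to 8 rows; each row shifts and turns the commanded pose from where the row before left it; what a row does not reach is not made up. A row lasts 1/8 s, in which the tool goes at most 62.5 mm and 10.7 degrees, less where a joint would pass 70% of its speed; a pose out of reach is approached as far as the arm can. A call is refused whole if a number of a shift passes 1 or a number of a turn 1, either way. A call with a gripper value outside its range is refused whole. The fingers move at their own pace and stop on an object; "newtons" is the grip in N (left out, the last holds). Time passes only in rows, so rows that do not move let the fingers close. It gives the time, the measured TCP pose, the force, the opening and the grip force at its end, in the units of the state.
- arm.get_obs(): the state, without advancing time (a new reading comes with each control period).
- camera(name): name is "scene" or "top"; returns a dict with "frame" (400x640x3 uint8, red, green, blue), "camera_matrix" (3x3 intrinsics, pixels), "view" (4x4, takes a point from world to camera coordinates). Camera axes: x right, y up, looking along -z (the intrinsics and any distortion apply to the point x, -y, -z); pixel columns grow to the right and rows downward; lengths in mm; the calibration is good to about 2 mm. A picture is of the moment at which its call begins. There is no depth.
- order.sign_off(): hands the job in; it is judged then, once.
The state is a dict: "time": time; "q": joint angles; "joint_vel": joint speeds; "tau": joint torques, N m; "position": TCP position; "orientation": TCP orientation; "ft_force": force on the tool from outside, world axes, zero at the start; "ft_torque": the same for the moment, N m; "grip_width": opening from 0.0 (shut) to 1.0 (fully open); "gripper_force": force on a finger pad.
Only numpy, scipy, OpenCV 4.12 (cv2) and the standard library are available. Lean on these libraries where they do the work, as an engineer would, in place of code of your own. Each camera call takes 0.05 s, during which the arm holds its last target. There are 200 camera calls.

TASK

Power up the grey bench supply with the closed fingers: push the raised half of the wide rocker (mains) fully down to switch it on, then the same with the narrow rocker (output), and only then press the round button (test) fully in. Finish while still holding the round button pressed in. Do not press the square key, and leave the things standing around the supply where they are.

Things in the scene. Friction and masses are not known exactly. Their poses are not given: they have to be found in the camera images.
- supply: Grey case fixed to the bench, 150 (x) by 280 mm (y), flat top at 55 mm. Origin: centre of its underside (z 0); x points away from the robot-side edge, y left along the case, z up. Four black controls stand in a row on top at x -25 mm, y -93, -31, 31, 93 mm, in an order that varies: wide rocker, narrow rocker, round button, square key. A flat dark display lies behind the row.
- mains (a joint): The wide rocker (mains). Black, 54 x 34 mm, a shallow V of two flat halves, pivot mid-length along supply y. 0 = off: near half level (top 16 mm above case top), far (+x) half tilted up 0.4 rad. Press the far half's outer part down: 0.4 = fully on, far half level, 16 mm above case top. Takes 2 to 4 N, no spring, stays where left; starts at 0 to 0.03.
- mains_raised (a point): Point on the top face of the wide rocker's raised far half, on its centreline, 19 mm from the pivot: the place to press. With the rocker off it stands about 23 mm above the case top (z about 0.078), fully on about 16 mm above it (z 0.071). It moves and turns with the rocker.
- output (a joint): The narrow rocker (output). Black, 54 x 18 mm, a shallow V of two flat halves, pivot mid-length along supply y. 0 = off: near half level (top 16 mm above case top), far (+x) half tilted up 0.4 rad. Press the far half's outer part down: 0.4 = fully on, far half level, 16 mm above case top. Takes 2 to 4 N, no spring, stays where left; starts at 0 to 0.03.
- output_raised (a point): Point on the top face of the narrow rocker's raised far half, on its centreline, 19 mm from the pivot: the place to press. With the rocker off it stands about 23 mm above the case top (z about 0.078), fully on about 16 mm above it (z 0.071). It moves and turns with the rocker.
- test (a joint): The round button (test): black, 28 mm across, on a 40 mm square 4 mm high grey base plate. Value: metres pressed down, 0 to 0.006 (fully in). Sprung, it comes back when released: about 2 N starts it, about 6 N holds it fully in.
- test_top (a point): Centre of the round button's top face, 18 mm above the case top (z 0.073) when out, 12 mm when fully in. Moves with the button.
- clear (a joint): The square key (clear), not to be pressed: black, 26 mm square, same height, base plate, travel and spring as the round button. Value: metres pressed down.
- clear_top (a point): Centre of the square key's top face, 18 mm above the case top.
- spool: Loose bystander standing on the bench beside the supply; aluminium solder spool, 58 mm across, 46 mm high, beyond the supply's left (+y) end. Origin: centre of its underside. Not part of the work.
- bottle: Loose bystander standing on the bench beside the supply; small clear bottle with a white cap, 48 mm across, 95 mm high, beyond the supply's right (-y) end. Origin: centre of its underside. Not part of the work.
- meter: Loose bystander standing on the bench beside the supply; yellow multimeter lying on its back behind the supply (+x side), 85 by 170 mm, 35 mm high (40 mm over its dial). Origin: centre of its underside. Not part of the work.
- tub: Loose bystander standing on the bench beside the supply; white open tub, 50 by 70 mm, 30 mm high, in front of the supply (-x side). Origin: centre of its underside. Not part of the work.

How it is judged (in metres and radians):
On the way, in this order (a step that is already met when the one before it is completed fails the run):
1. the wide mains rocker is pressed over to on (joint above 0.32 rad) (value of joint mains above 0.32 rad), for 0.2 s.
2. then the narrow output rocker is pressed over to on (joint above 0.32 rad) (value of joint output above 0.32 rad), for 0.2 s.
3. then the round test button is pressed in by the fingers (at least 3.5 of 6 mm) (value of joint test above 0.0035 m and contact force between the fingers and test above 1 N), for 0.2 s.
At the end, for the whole second after the job is handed in: Both rockers are on (joints above 0.32 of 0.4 rad), the fingers are holding the round button in by at least 3.5 of its 6 mm with more than 1 N, the square key is out (less than 2 mm in), and the spool, bottle, meter and tub are within 30 mm of where they started (all of step 3 and value of joint each of mains, output above 0.32 rad and value of joint clear below 0.002 m and distance of each of spool, bottle, meter, tub from where it was at the start of the episode below 0.03 m); the arm keeps its last pose, push and grip.
It fails at once if the narrow rocker is pressed over while the wide one is not yet on (value of joint output above 0.2 rad and value of joint mains below 0.32 rad).
It fails at once if the round button is pressed (over 3 mm) while either rocker is not yet on (value of joint test above 0.003 m and value of joint any of mains, output below 0.32 rad).
It fails at once if the square key is pressed (over 3 mm) (value of joint clear above 0.003 m).
It fails at once if the spool, bottle, meter or tub is lifted or pushed more than 30 mm away (distance of any of spool, bottle, meter, tub from where it was at the start of the episode above 0.03 m).
It also fails if it takes over 48 s, if anything falls off the work surface, if the arm or the gripper's body presses on something with over 40 N, if the wrist force passes 120 N, or if a joint passes its speed limit or range.

## Working session

There is one attempt and no reset: what is moved stays moved. The work goes in short steps, Python scripts to look and compute and a tool call to move; the robot and the scene stay as the last step left them, time stands still between calls to the robot, and variables do not carry over. Pictures are saved under pics/ and viewed, at most 10 in all, crops included, and the job is handed in when it is done.

Besides the shell and the picture viewer there is one more tool, called after ">>>" as name([rows], argument=value, ...), one row to a line, values as JSON. move_arm: Moves the arm, as the interface text tells. Its arguments: {"type":"object","properties":{"targets":{"type":"array"},"newtons":{"type":"number"}},"required":["targets"]}

```bash
mkdir -p pics; ls; python3 - <<'E'
from rig import arm,camera
import cv2,numpy as np
for n in("scene","top"):
    c=camera(n); cv2.imwrite(f"pics/{n}0.png",c["frame"][:,:,::-1]); print(n,c["camera_matrix"].tolist(),np.round(c["view"],3).tolist(), c.keys())
o=arm.get_obs(); print(o["position"],o["orientation"],o["time"],arm.tcp_to_grasp)
E
```

```text
pics
scene [[386.2048372160749, 0.0, 316.9701640385435], [0.0, 386.2048372160749, 200.47985457399972], [0.0, 0.0, 1.0]] [[-0.135, 0.991, -0.018, 62.632], [-0.715, -0.085, 0.694, 348.567], [0.686, 0.107, 0.72, -1333.59], [0.0, 0.0, 0.0, 1.0]] dict_keys(['frame', 'camera_matrix', 'view'])
top [[414.6375062651532, 0.0, 320.66177543579465], [0.0, 414.6375062651532, 200.58101965389585], [0.0, 0.0, 1.0]] [[-0.03, -0.999, 0.018, 37.298], [0.997, -0.028, 0.078, -589.073], [-0.077, 0.021, 0.997, -872.366], [0.0, 0.0, 0.0, 1.0]] dict_keys(['frame', 'camera_matrix', 'view'])
[ 168.66258781 -653.1487193   225.71355087] [ 3.14010240e+00 -1.67083725e-04 -2.88890523e+00] 0.1 18.8
```

View pics/top0.png

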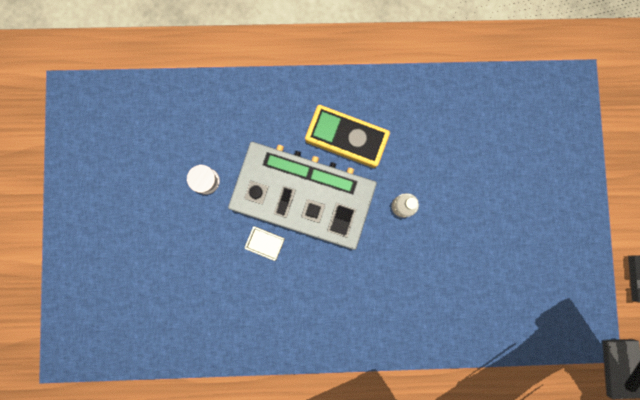

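View pics/scene0.png

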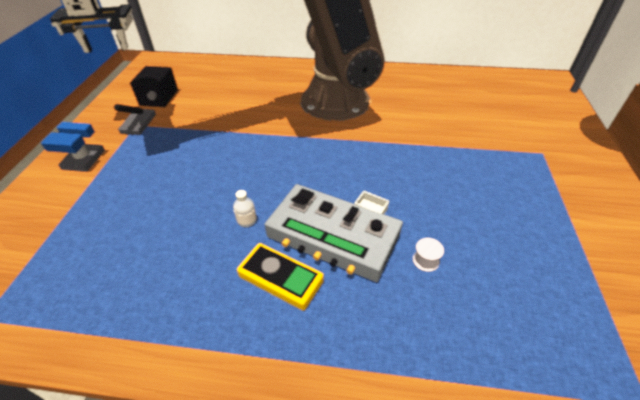

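The top view shows the row from left to right: round button (256,191), narrow rocker (285,202), square key (313,211) and wide rocker (342,220). The tub, spool, bottle and meter stand around the supply. I'll compute the positions next.

```bash
cat > h.py <<'E'
import numpy as np
def cast(c,uv,z):
    K,V=c["camera_matrix"],np.array(c["view"]);R,t=V[:3,:3],V[:3,3]
    d=np.linalg.inv(K)@np.array([uv[0],uv[1],1.]);d=R.T@(d*[1,-1,-1]);o=-R.T@t
    return o+d*(z-o[2])/d[2]
def proj(c,p):
    V=np.array(c["view"]);q=(V[:3,:3]@p+V[:3,3])*[1,-1,-1];q=c["camera_matrix"]@q;return q[:2]/q[2]
E
python3 - <<'E'
from rig import camera
from h import *
import cv2
for n,seeds in(("top",[(256,191),(285,202),(313,211),(342,220)]),("scene",[(376,226),(350,214),(326,208),(303,198)])):
    c=camera(n);f=c["frame"]
    m=(f.max(2)<60).astype(np.uint8)
    k,l,s,ce=cv2.connectedComponentsWithStats(m)
    P=[]
    for x,y in seeds:
        i=np.argmin([np.hypot(*(ce[j]-(x,y)))+1e3*(s[j,4]<20) for j in range(1,k)])+1
        p=cast(c,ce[i],72);P.append(p[:2]);print(n,ce[i].round(1),s[i].tolist(),p.round(1))
    P=np.array(P);d=(P[0]-P[3]);print("len",np.hypot(*d),"yaw",np.arctan2(-d[0],d[1]),P.mean(0))
    # case outline: grey
    if n=="top":
        g=((f.max(2).astype(int)-f.min(2)<25)&(f.max(2)>90)).astype(np.uint8)
        g=cv2.morphologyEx(g,cv2.MORPH_CLOSE,np.ones((15,15)))
        g=cv2.morphologyEx(g,cv2.MORPH_OPEN,np.ones((25,25)))
        k,l,s,ce=cv2.connectedComponentsWithStats(g);i=l[200,300]
        cn=max(cv2.findContours((l==i).astype(np.uint8),0,2)[0],key=cv2.contourArea)
        b=cv2.boxPoints(cv2.minAreaRect(cn));print("case",[cast(c,q,55)[:2].round(1).tolist() for q in b],b.tolist())
    cv2.imwrite(f"pics/{n}z.png",cv2.resize(f[170:240,230:390] if n=="top" else f[170:270,240:420],None,fx=4.4,fy=4.4,interpolation=2)[:,:,::-1])
E
```

```text
top [253.9 192.1] [250, 187, 12, 12, 57] [607.2 156.7  72. ]
top [285.6 195.7] [280, 189, 11, 16, 93] [598.1  92.5  72. ]
top [343.6 213.9] [335, 206, 18, 17, 191] [557.6 -24.5  72. ]
top [343.6 213.9] [335, 206, 18, 17, 191] [557.6 -24.5  72. ]
len 187.82892674268106 yaw -0.267300617416785 [580.13793786  50.05268523]
case [[709.1, 196.8], [701.7, -92.7], [477.9, -83.9], [486.5, 199.9]] [[235.0, 145.0], [373.0, 145.0], [373.0, 252.0], [235.0, 252.0]]
scene [376.2 225.3] [372, 220, 10, 11, 87] [614.9 152.7  72. ]
scene [350.6 214.8] [344, 208, 13, 14, 97] [590.8  94.9  72. ]
scene [325.9 207.1] [320, 202, 12, 11, 90] [574.  37.  72.]
scene [302.8 197.2] [293, 190, 20, 15, 181] [549.  -20.7  72. ]
len 185.49381401962884 yaw -0.363255547076662 [582.18590687  65.98481596]
```

View pics/topz.png

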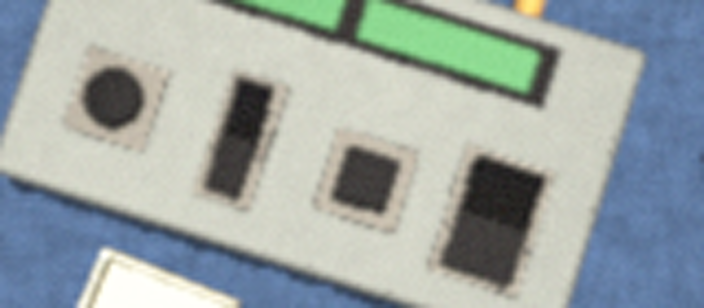

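The zoomed crop confirms the order: round, narrow rocker, square, wide rocker. The raised halves show darker, on the far side. I'll raise the dark threshold so it catches the lit faces.

```bash
python3 - <<'E'
from rig import camera
from h import *
import cv2
local=np.array([[-25,93],[-25,31],[-25,-31],[-25,-93.]])
for n,seeds in(("top",[(256,192),(284,201),(313,211),(342,220)]),("scene",[(376,226),(350,214),(326,208),(303,198)])):
    c=camera(n);f=c["frame"]
    for T in (80,100):
        m=(f.max(2)<T).astype(np.uint8)
        k,l,s,ce=cv2.connectedComponentsWithStats(m,connectivity=4)
        P=[]
        for x,y in seeds:
            i=np.argmin([np.hypot(*(ce[j]-(x,y)))+1e3*(s[j,4]<20) for j in range(1,k)])+1
            p=cast(c,ce[i],72);P.append(p[:2]);print(n,T,ce[i].round(1),s[i].tolist(),p.round(1))
        P=np.array(P);a=local-local.mean(0);b=P-P.mean(0)
        yaw=np.arctan2((a[:,0]*b[:,1]-a[:,1]*b[:,0]).sum(),(a*b).sum())
        R=np.array([[np.cos(yaw),-np.sin(yaw)],[np.sin(yaw),np.cos(yaw)]])
        t=P.mean(0)-R@local.mean(0);print("yaw",yaw,"row centre",P.mean(0),"res",(P-(local@R.T+t)).round(1).tolist())
E
```

```text
top 80 [255.4 191.9] [250, 186, 12, 13, 121] [607.6 153.6  72. ]
top 80 [284.  200.7] [278, 188, 13, 27, 185] [587.9  95.9  72. ]
top 80 [312.5 210.6] [306, 204, 14, 14, 128] [566.1  38.5  72. ]
top 80 [341.6 219.6] [331, 206, 22, 28, 385] [546.1 -20.2  72. ]
yaw -0.34213894967778535 row centre [576.91721614  66.967714  ] res [[-0.6, -1.0], [0.5, -0.2], [-0.4, 0.7], [0.4, 0.5]]
top 100 [255.3 191.9] [249, 186, 13, 13, 133] [607.6 153.9  72. ]
top 100 [284.  200.8] [277, 188, 15, 27, 213] [587.7  95.9  72. ]
top 100 [312.7 210.5] [306, 204, 14, 14, 139] [566.3  38.2  72. ]
top 100 [341.6 219.6] [331, 206, 23, 29, 414] [546.1 -20.1  72. ]
yaw -0.34103990186481664 row centre [576.91400616  66.97140504] res [[-0.5, -0.7], [0.4, -0.3], [-0.2, 0.4], [0.3, 0.6]]
scene 80 [376.  225.2] [371, 220, 11, 11, 102] [614.7 152.1  72. ]
scene 80 [350.7 214.9] [344, 207, 14, 16, 118] [591.1  95.   72. ]
scene 80 [325.8 207. ] [320, 202, 13, 11, 101] [573.8  36.8  72. ]
scene 80 [302.7 197.5] [292, 190, 21, 16, 208] [549.8 -20.8  72. ]
yaw -0.35181763988597364 row centre [582.35300451  65.79706916] res [[0.3, -1.0], [-1.9, 0.1], [2.1, 0.1], [-0.5, 0.7]]
scene 100 [376.1 225.2] [371, 220, 11, 12, 111] [614.6 152.3  72. ]
scene 100 [350.4 215.6] [344, 207, 14, 19, 148] [593.4  94.6  72. ]
scene 100 [325.7 207.1] [319, 202, 14, 12, 113] [573.9  36.7  72. ]
scene 100 [302.4 198.1] [292, 189, 22, 19, 247] [551.8 -21.   72. ]
yaw -0.34530046902503314 row centre [583.4353968   65.66923369] res [[-0.3, -0.8], [-0.5, -0.2], [1.0, 0.2], [-0.2, 0.8]]
```

>>> move_arm([
  [[0, 0.6, 1, 0, 0, 0, -0.98], [0, 0.6, 1, 0, 0, 0, -0.98], [0, 0.6, 1, 0, 0, 0, -0.98], [0, 0.6, 1, 0, 0, 0, -0.98], [0, 0.6, 1, 0, 0, 0, -0.98], [0, 0.6, 1, 0, 0, 0, -0.98], [0, 0.6, 1, 0, 0, 0, -0.95], [0, 0.6, 1, 0, 0, 0, 0]],
], newtons=20)

```text
time: 1.3
position: [289.2, -452.7, 226.7]
orientation: [-3.142, 0.0, 2.797]
ft_force: [0.1, -0.5, -0.8]
grip_width: 0.151
gripper_force: 0.0
```

>>> move_arm([
  [[0, 0.6, 1, 0, 0, 0, 0], [0, 0.6, 1, 0, 0, 0, 0], [0, 0.6, 1, 0, 0, 0, 0], [0, 0.6, 1, 0, 0, 0, 0], [0, 0.6, 1, 0, 0, 0, 0], [0, 0.6, 1, 0, 0, 0, 0], [0, 0.6, 1, 0, 0, 0, 0], [0, 0.6, 1, 0, 0, 0, 0]],
])

```text
time: 2.3
position: [409.2, -252.6, 226.7]
orientation: [3.141, 0.0, 2.798]
ft_force: [0.3, 0.5, 1.0]
grip_width: 0.005
gripper_force: 0.0
```

>>> move_arm([
  [[0, 0.7, 1, 0, 0, 0, 0], [0, 0.7, 1, 0, 0, 0, 0], [0, 0.7, 1, 0, 0, 0, 0], [0, 0.7, 1, 0, 0, 0, 0], [0, 0.7, 1, 0, 0, 0, 0], [0, 0.7, 1, 0, 0, 0, 0], [0, 0.7, 1, 0, 0, 0, 0], [0, 0.7, 0.95, 0, 0, 0, 0]],
])

```text
time: 3.3
position: [549.4, -53.7, 226.7]
orientation: [3.141, 0.0, 2.798]
ft_force: [1.1, -0.2, 0.2]
grip_width: 0.008
gripper_force: 0.0
```

>>> move_arm([
  [[0, 0.3, 0.53, -0.8, 0, 0, 0], [0, 0.3, 0.53, -0.9, 0, 0, 0], [0, 0, 0, -1, 0, 0, 0], [0, 0, 0, -1, 0, 0, 0], [0, 0, 0, -1, 0, 0, 0], [0, 0, 0, -0.7, 0, 0, 0], [0, 0, 0, 0, 0, 0, 0]],
])

```text
time: 4.18
position: [563.1, -28.3, 90.2]
orientation: [-3.14, -0.003, 2.798]
ft_force: [0.9, -0.9, 0.9]
grip_width: 0.007
gripper_force: 0.0
```

```bash
python3 - <<'E'
from rig import arm,camera
from h import *
import cv2
a=[]
for n,(r,q) in(("top",((170,250),(280,400))),("scene",((160,235),(250,370)))):
    c=camera(n); a.append(cv2.resize(c["frame"][r[0]:r[1],q[0]:q[1]],(600,375 if n=="scene" else 400*1)[:2] if 0 else (600,int(600*(r[1]-r[0])/(q[1]-q[0]))),interpolation=2))
    for nm,p in(("tcp",arm.get_obs()["position"]),("raised",[564.5,-27.3,78]),("pivot",[546.2,-20.8,71])): print(n,nm,proj(c,np.array(p)).round(1))
for i,x in enumerate(a): cv2.imwrite(f"pics/n{i}.png",x[:,:,::-1])
E
```

```text
top tcp [346.  210.3]
top raised [345.1 210.3]
top pivot [341.9 219.6]
scene tcp [298.1 195.6]
scene raised [298.7 199.9]
scene pivot [302.9 196.7]
```

View pics/n1.png

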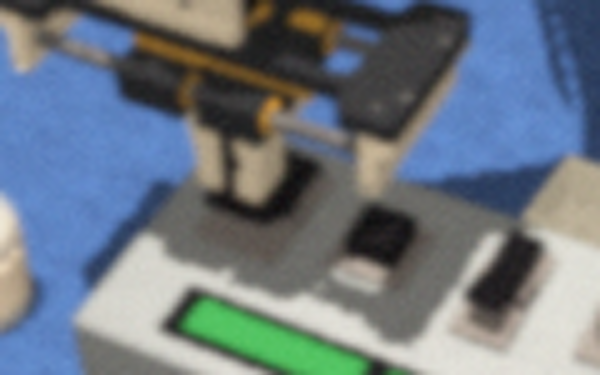

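The scene crop shows the closed fingertips just above the raised far half of the wide rocker, around crop pixel (245,190). The gripper body stays clear of the square key, so I'll press slowly.

>>> move_arm([
  [[0, 0.05, 0.04, -0.2, 0, 0, 0], [0, 0, 0, -0.2, 0, 0, 0], [0, 0, 0, -0.15, 0, 0, 0], [0, 0, 0, -0.15, 0, 0, 0], [0, 0, 0, -0.08, 0, 0, 0], [0, 0, 0, 0, 0, 0, 0], [0, 0, 0, 0, 0, 0, 0]],
])

```text
time: 5.15
position: [564.5, -27.3, 71.8]
orientation: [-3.141, -0.001, 2.798]
ft_force: [0.7, -0.9, 0.5]
grip_width: 0.006
gripper_force: 0.3
```

>>> move_arm([
  [[0, 0, 0, -0.04, 0, 0, 0], [0, 0, 0, -0.04, 0, 0, 0], [0, 0, 0, 0, 0, 0, 0]],
])

```text
time: 5.52
position: [564.6, -27.3, 71.2]
orientation: [-3.141, -0.0, 2.799]
ft_force: [-5.5, 1.4, 13.9]
grip_width: 0.004
gripper_force: 6.8
```

>>> move_arm([
  [[0, 0, 0, 0.6, 0, 0, 0], [0, 0, 0, 0.6, 0, 0, 0], [0, 0.33, 0.93, 0, 0, 0, 0], [0, 0.33, 0.93, 0, 0, 0, 0], [0, 0.33, 0.93, 0, 0, 0, 0], [0, 0.34, 0.94, 0, 0, 0, 0], [0, 0.34, 0.94, -0.2, 0, 0, 0], [0, 0, 0, -0.2, 0, 0, 0]],
])

```text
time: 6.52
position: [607.5, 91.8, 89.2]
orientation: [-3.141, -0.0, 2.8]
ft_force: [-0.2, -1.3, -0.4]
grip_width: -0.001
gripper_force: 0.0
```

```bash
python3 - <<'E'
from rig import arm,camera
from h import *
import cv2
a=[]
for n,(r,q) in(("top",(170,265)),("scene",(160,265))):
    c=camera(n); a.append(cv2.resize(c["frame"][r:r+75,q:q+115],(690,450),interpolation=2))
    print(n,proj(c,np.array(arm.get_obs()["position"])).round(1),proj(c,np.array([606.2,89.4,78])).round(1))
    cv2.imwrite(f"pics/m{n}.png",a[-1][:,:,::-1])
E
```

```text
top [285.9 190.8] [286.8 191.4]
scene [348.1 214.7] [347.7 217.9]
```

View pics/mscene.png

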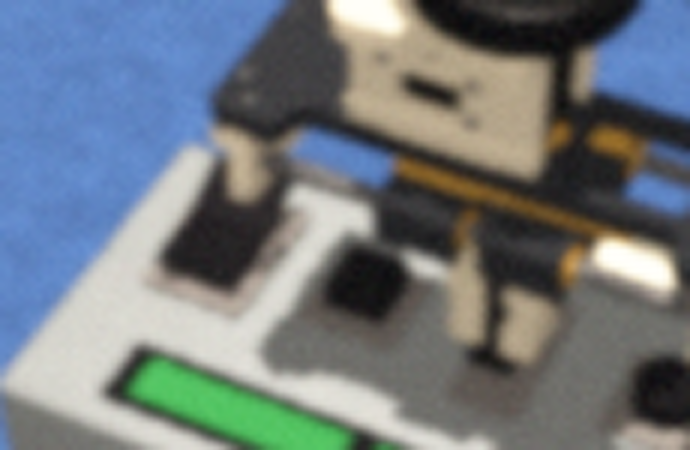

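The wide rocker's far half is now flat, at crop pixel (220,240). The fingers stand over the far half of the narrow rocker, around (490,355).

>>> move_arm([
  [[0, -0.05, -0.1, -0.2, 0, 0, 0], [0, 0, 0, -0.2, 0, 0, 0], [0, 0, 0, -0.15, 0, 0, 0], [0, 0, 0, -0.12, 0, 0, 0], [0, 0, 0, -0.06, 0, 0, 0], [0, 0, 0, 0, 0, 0, 0], [0, 0, 0, 0, 0, 0, 0]],
])

```text
time: 7.5
position: [605.3, 87.1, 71.7]
orientation: [-3.142, -0.0, 2.798]
ft_force: [0.8, -0.4, 0.8]
grip_width: 0.009
gripper_force: 0.4
```

>>> move_arm([
  [[0, 0, 0, -0.03, 0, 0, 0], [0, 0, 0, 0, 0, 0, 0]],
])

```text
time: 7.75
position: [605.4, 87.1, 71.3]
orientation: [3.142, -0.0, 2.799]
ft_force: [-1.1, -0.6, 3.5]
grip_width: 0.007
gripper_force: 2.3
```

>>> move_arm([
  [[0, 0, 0, -0.04, 0, 0, 0], [0, 0, 0, 0, 0, 0, 0], [0, 0, 0, 0, 0, 0, 0]],
])

```text
time: 8.12
position: [605.4, 87.1, 71.2]
orientation: [3.141, 0.0, 2.799]
ft_force: [-3.8, -0.3, 11.8]
grip_width: 0.006
gripper_force: 5.8
```

>>> move_arm([
  [[0, 0, 0, 0.5, 0, 0, 0], [0, 0, 0, 0.5, 0, 0, 0], [0, 0.04, 0.9, 0, 0, 0, 0], [0, 0.04, 0.9, 0, 0, 0, 0], [0, 0.05, 0.89, 0, 0, 0, 0], [0, 0, 0, -0.2, 0, 0, 0], [0, 0, 0, 0, 0, 0, 0]],
])

```text
time: 9.0
position: [608.1, 154.5, 89.0]
orientation: [-3.14, -0.001, 2.799]
ft_force: [-0.1, -0.8, -0.4]
grip_width: 0.006
gripper_force: 0.0
```

```bash
python3 - <<'E'
from rig import arm,camera
import cv2
c=camera("scene"); cv2.imwrite("pics/r.png",cv2.resize(c["frame"][175:250,300:415],(690,450),interpolation=2)[:,:,::-1])
E
```

```text
(no output)
```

View pics/r.png

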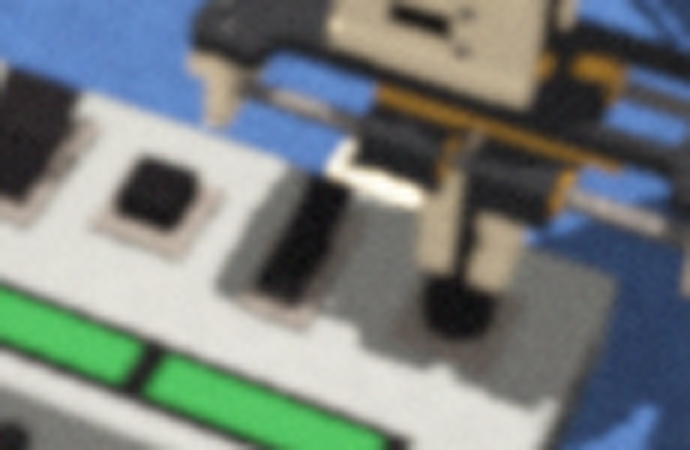

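The narrow rocker is now flat, at (300,240), and the fingers are centred over the round button at (458,305). Next I'll press the button.

>>> move_arm([
  [[0, 0, 0, -0.3, 0, 0, 0], [0, 0, 0, -0.3, 0, 0, 0], [0, 0, 0, -0.15, 0, 0, 0], [0, 0, 0, -0.12, 0, 0, 0], [0, 0, 0, -0.05, 0, 0, 0], [0, 0, 0, 0, 0, 0, 0], [0, 0, 0, 0, 0, 0, 0]],
])

```text
time: 9.93
position: [608.6, 153.8, 67.5]
orientation: [-3.141, -0.0, 2.798]
ft_force: [-1.8, -1.1, 5.8]
grip_width: 0.005
gripper_force: 2.8
```

>>> move_arm([
  [[0, 0, 0, -0.05, 0, 0, 0], [0, 0, 0, 0, 0, 0, 0], [0, 0, 0, 0, 0, 0, 0], [0, 0, 0, 0, 0, 0, 0]],
])

```text
time: 10.42
position: [608.7, 153.8, 67.2]
orientation: [-3.141, 0.0, 2.799]
ft_force: [-5.7, -2.6, 12.8]
grip_width: 0.005
gripper_force: 6.4
```

The button is against its stop and held with about 13 N, so I'm handing in.

```bash
python3 -c "
from rig import order
print(order.sign_off())"
```

```text
the job is handed in; nothing more can be done
None
```

I switched on the mains rocker, then the output rocker, then pressed the round test button and handed the job in at about 10.4 s with the button still held fully in at about 13 N. The fingers never pressed the square key or touched the things around the supply, but the sign-off returned no verdict.

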